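Load a collar on the cam lift stand and hold it raised

ROBOT

A 6-joint arm with a two-finger parallel gripper is mounted at the origin on the work surface. World frame = base frame: x ahead of the robot, y to its left, z up, the work surface at z = 0. Lengths are in mm, angles in rad, forces in N, time in s.
With the tool pointing down it reaches from about 275 to 975 mm from the base axis. Payload 8.4 kg.
Tool frame: the origin (TCP) lies at the very end of the fingers, on their centre line; the grasp point (between the pads) lies 19 mm behind it; z points along the fingers, y is the line along which they close (so a half turn about z gives the same grasp; the last joint's range is limited). The gripper opens to 92 mm and grips with 3 to 60 N. Pads are 20 mm wide; open, the fingers measure 128 mm over their backs; the gripper's body (75 mm by 189 mm) begins 69 mm behind the grasp point.
Start: joints at [-1.283, 0.353, 1.633, -0, 1.155, -0.002], TCP at [178.599, -598.941, 214.583] pointing down, gripper open.
Joint ranges: [-2.63, 2.63], [-0.92, 2.1], [0.06, 2.66], [-1.3, 4.44], [0, 2.69], [-3.02, 3.02]. Speed limits (rad/s): [2.22, 2.22, 2.79, 3.14, 3.14, 3.14].

INTERFACE

Orientations are given as a unit quaternion [x, y, z, w].
In Python, from station import sense, optics, workorder, models gives the robot as it stands. The module is installed in compiled form; this text tells all that it offers.
- The arm moves only by the shell command python3 -m jog 'ROWS' [FORCE]. ROWS is JSON, a list of rows, each an object with "fingers": the gripper command: -1 is shut, 1 is fully open, values between are in proportion; "dp": the shift along the tool's x, y, z as a fraction of full scale, a list of three; "roll": the turn about the tool's z as a fraction of full scale. A call has exactly 8 rows; each row is the pose to reach, as a shift and turn from the pose commanded when the call began, along the tool's axes at that moment, turning the shorter way round; what a row does not reach only later rows make up. Full scale, the value 1, is 0.2 m for a shift and 180 degrees for a turn. A row lasts 1/12 s, in which the tool goes at most 41.7 mm and 7.16 degrees, less where a joint would pass 70% of its speed; a pose out of reach is approached as far as the arm can. A call with a number of a shift or a turn outside -1 to 1 is refused whole. A call with a gripper value outside its range is refused whole. The fingers move at their own pace and stop on an object; FORCE is the grip in N (left out, the last holds). Time passes only in rows, so rows that repeat a pose let the fingers close, or fill a call up. It gives the time, the measured TCP pose, the force, the opening and the grip force at its end, in the units of the state.
- sense(): the state, without advancing time (a new reading comes with each control period).
- optics.read_camera(name): name is "scene" or "top" or "wrist"; returns a dict with "color" (400x640x3 uint8, red, green, blue), "fx", "fy", "cx", "cy" (pixels), "rvec" (rotation vector, rad) and "tvec" (3), from world to camera coordinates, as OpenCV has them; the wrist camera has in their place "mount" (4x4, takes a point from camera to tool coordinates, whose origin is the TCP and whose axes are the flange's). Camera axes: x right, y down, z forward; pixel columns grow to the right and rows downward; lengths in mm; the calibration is good to about 2 mm. A picture is of the moment at which its call begins: read the wrist's pose just before it. There is no depth.
- workorder.close_job(): hands the job in; it is judged then, once.
Trained networks look in a picture, given as the dict that the camera call returned (one of the last four; its "shot" number tells which), for a name from the list of things; names that differ only in an ending like _2 or _b are one class to them, and where a whole thing is asked for, a point or a joint stands for the part that bears it (a point fixed in the world has none). Each returns a list of dicts, best first, with "score" (0 to 1); they miss things now and then, are a little off and sometimes report something else, mostly with a low value. They report only what shows in the picture. A call takes as long as a camera call. They do not tell look-alikes from the thing itself.
- models.recognise(picture, query): "position" ([x, y, z] in mm, in world coordinates, good to about 4 mm: the middle of the surface that is visible of it).
The state is a dict: "time_s": time; "joint_positions": joint angles; "joint_velocities": joint speeds; "effort": joint torques, N m; "eef_pos": TCP position; "ee_rot": TCP orientation; "contact_force": force on the tool from outside, world axes, zero at the start; "moment": the same for the moment, N m; "gripper_width": opening from 0.0 (shut) to 1.0 (fully open); "finger_force": force on a finger pad.
Only numpy, scipy, OpenCV 4.12 (cv2) and the standard library are available. Lean on these libraries where they do the work, as an engineer would, in place of code of your own. Each camera call takes 0.05 s, during which the arm holds its last target. There are 200 camera calls.

TASK

In the teapot repair shop, get a brass spout collar ready for gilding: thread the cork ring down the post of the lift stand until it lies fully home on the platform, then thread the brass collar down on top of it, setting both down rather than dropping them. Then swing the red-knobbed cam lever up until it stands straight up, where the platform is at its highest (further on it sinks again), and finish while still holding the lever there: it springs back if let go; leave the other things on the bench alone.

Things in the scene. Friction and masses are not known exactly. Their poses are not given: they have to be found in the camera images.
- cork_mid (a point): light brown cork ring, 48 mm outside, 20 mm bore, 18 mm high, about 20 g, lying flat on the bench; the point is its centre, half-way up; z is its axis
- brass_mid (a point): yellow brass collar, 42 mm outside, 20 mm bore, 16 mm high, about 140 g, lying flat on the bench; the point is its centre, half-way up; z is its axis
- post_foot (a point): cam lift stand: where the upright steel post (16 mm thick, 50 mm tall, the last 6 mm a 9 mm tip) meets the top of the round platform (72 mm across), 80 mm above the bench with the lever down; rises with the platform. z up; x, y turn with the stand: the lever lies towards -x, its shaft runs along y. Fixed; base plate 130 (x) by 200 (y) by 10 mm, centred 20 mm to +y of the post
- post_tip (a point): top of the post, 50 mm above post_foot
- cam_axis (a point): point on the level pivot shaft of the cam lever where the lever arm sits, 48 mm above the bench and 80 mm to +y of the post; it does not move
- knob (a point): centre of the red knob at the lever's end, 115 mm from cam_axis: a drum 26 mm across and 30 mm long, its flat ends facing along the pivot shaft (stand y); the lever arm is a 10 mm round bar in the plane midway between these ends
- cam_lever (a joint): angle of the cam lever, rad: 0 at rest, the lever lying towards the stand's -x, 10 degrees above level; it grows as the knob swings up and over towards +x; 1.4 with the lever straight up, the cam's highest lift; stop at 2.0. A spring pushes it back to 0: about 3 N at the knob when down, 5 N when upright
- platform (a joint): rise of the platform, m: 0 with the lever down, about 0.0125 at the highest point
- teapot: reddish-brown clay teapot, 95 mm body, 88 mm tall, spout and handle reach 80 mm either side; origin under its centre; not part of the job
- cup: small blue ceramic bowl-cup, 66 mm across, 45 mm tall; origin under its centre; not part of the job
- bottle_a: clear spray-size bottle with white cap, 36 mm across, 105 mm tall; origin under its centre; not part of the job
- bottle_b: second clear bottle, same size; origin under its centre; not part of the job
- phone: black phone lying flat, 150 x 72 x 9 mm; origin under its centre; not part of the job
- screwdriver: screwdriver lying flat, 160 mm long; origin under it; not part of the job
- pot_lid: dark brown clay teapot lid with a knob, 54 mm across, 28 mm tall; origin under its centre; not part of the job
There are look-alikes about, which are no part of the job. What is shaped like the part that bears cork_mid but grey is not meant. What is shaped like the part that bears brass_mid but orange is not meant.

How it is judged:
By the outcome, as a careful person would: the job done as asked, in the order asked, and still so for the second after the job is handed in, while the arm keeps its last pose, push and grip.
It also fails if it takes over 72 s, if anything falls off the work surface, if the arm or the gripper's body presses on something with over 40 N, if the wrist force passes 120 N, or if a joint passes its speed limit or range.

## Working session

There is one attempt and no reset: what is moved stays moved. The work goes in short steps, Python scripts to look and compute and a shell command to move; the robot and the scene stay as the last step left them, time stands still between calls to the robot, and variables do not carry over. Pictures are saved under pics/ and viewed, at most 10 in all, crops included, and the job is handed in when it is done.

```bash
mkdir -p pics; cat > h.py <<'E'
import numpy as np, cv2
from scipy.spatial.transform import Rotation as R
from station import sense, optics, workorder, models
def cam(name):
    s=sense(); p=optics.read_camera(name)
    K=np.array([[p['fx'],0,p['cx']],[0,p['fy'],p['cy']],[0,0,1.]])
    if 'mount' in p:
        T=np.eye(4);T[:3,:3]=R.from_quat(s['ee_rot']).as_matrix();T[:3,3]=s['eef_pos']
        M=T@np.array(p['mount']); Rc=M[:3,:3].T; t=-Rc@M[:3,3]
    else:
        Rc=cv2.Rodrigues(np.array(p['rvec'],float))[0]; t=np.array(p['tvec'],float).ravel()
    return p,K,Rc,t
def save(p,f): cv2.imwrite(f,cv2.cvtColor(p['color'],cv2.COLOR_RGB2BGR))
def proj(X,K,Rc,t):
    c=Rc@np.array(X,float)+t; u=K@c; return u[:2]/u[2]
def back(uv,z,K,Rc,t):
    d=Rc.T@np.linalg.inv(K)@np.array([uv[0],uv[1],1.]); o=-Rc.T@t
    return o+d*(z-o[2])/d[2]
E
python3 - <<'E'
from h import *
s=sense(); print(s)
for n in ['top','scene']:
    c=cam(n); save(c[0],f'pics/{n}0.png')
    print(n,(-c[2].T@c[3]).round())
    for q in ['cork_mid','brass_mid','post_foot','post_tip','cam_axis','knob','teapot','cup','bottle_a','pot_lid']:
        for r in models.recognise(c[0],q)[:3]:
            print(n,q,round(r['score'],2),np.round(r['position']),proj(r['position'],*c[1:]).round())
E
```

```text
{'time_s': 0.0, 'joint_positions': array([-1.28337254e+00,  3.53625543e-01,  1.63413551e+00, -1.62158306e-05,
        1.15521261e+00, -2.39500766e-03]), 'joint_velocities': array([-0.00103365,  0.0002449 , -0.0010464 , -0.0018567 ,  0.00074421,
        0.00086001]), 'effort': array([-1.78285296e-03, -5.93843257e+01, -3.34221017e+01,  6.98622270e-02,
        2.35333736e-02, -1.10789292e-04]), 'eef_pos': array([ 178.46691171, -598.45309166,  213.87723269]), 'ee_rot': array([ 9.89518284e-01,  1.44405987e-01, -1.05414392e-04, -6.82450952e-04]), 'contact_force': array([0.39640123, 0.54462733, 0.19322386]), 'moment': array([-0.03320609, -0.0392558 , -0.01984203]), 'finger_force': 0.0, 'gripper_width': 1.002407253911741}
top [ 371.   15. 1140.]
top cork_mid 0.81 [496. 329.  18.] [199. 236.]
top cork_mid 0.73 [523. 416.  22.] [165. 225.]
top cork_mid 0.67 [734. 200.  12.] [255. 148.]
top brass_mid 0.66 [ 601. -243.   14.] [422. 200.]
top brass_mid 0.55 [ 511. -265.   17.] [432. 234.]
top brass_mid 0.24 [ 384. -118.   21.] [375. 283.]
top post_foot 0.93 [564. -15.  78.] [335. 208.]
top post_t
[... 643 characters left out ...]
4.  19.] [451. 203.]
scene brass_mid 0.49 [ 609. -246.   16.] [226. 229.]
scene post_tip 0.75 [569. -10.  82.] [309. 204.]
scene cam_axis 0.97 [586.  12.  14.] [317. 222.]
scene cam_axis 0.21 [572. -17.  80.] [307. 205.]
scene cam_axis 0.19 [745. 198.  10.] [388. 272.]
scene knob 0.65 [547.  75.  62.] [339. 201.]
scene teapot 0.89 [784. -39.  58.] [298. 278.]
scene teapot 0.18 [ 367. -110.   34.] [277. 162.]
scene cup 0.59 [365. 227.   9.] [382. 165.]
scene cup 0.52 [ 366. -111.   31.] [277. 162.]
scene bottle_a 0.73 [ 691. -290.   63.] [203. 246.]
scene bottle_a 0.65 [691. 304.  66.] [428. 243.]
scene bottle_a 0.38 [745. 197.  11.] [388. 272.]
scene pot_lid 0.69 [749. 202.  10.] [389. 273.]
```

View pics/top0.png

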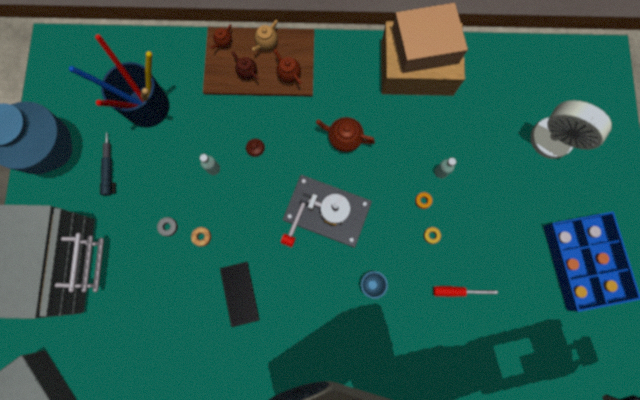

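View pics/scene0.png

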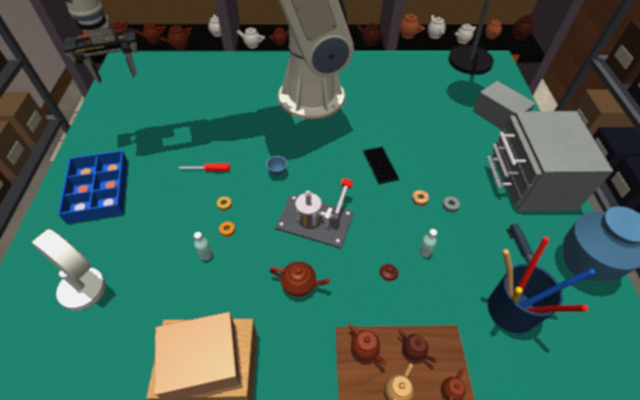

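The top view shows the yellow brass collar at (433,235), with its orange look-alike at (424,200). The light-brown cork is at (200,236), with the grey look-alike at (166,226). The stand's platform is at (336,208), its pivot near (312,201) and its knob at (289,240). The scene view agrees: yellow (224,203), orange (227,228), cork (421,197), grey (451,203). I'll refine these by colour and zoom in on the stand.

```bash
cat >> h.py <<'E'
def plan(x,y,z,yaw=None,ref=None):
    """dp/roll to put TCP at x,y,z (tool down), tool-x yaw in rad"""
    s=sense(); M=R.from_quat(s['ee_rot']).as_matrix()
    d=M.T@(np.array([x,y,z])-np.array(s['eef_pos']))/200
    cy=np.arctan2(M[1,0],M[0,0]); r=0
    if yaw is not None:
        e=(-(yaw-cy)+np.pi/2)%np.pi-np.pi/2; r=e/np.pi
    print('dp',d.round(4),'roll',round(r,4),'yaw',round(cy,4),'pos',np.round(s['eef_pos'],1),'t',round(s['time_s'],2),'j6',round(s['joint_positions'][5],2))
E
python3 - <<'E'
from h import *
for n in ['top','scene']:
    c=cam(n); im=c[0]['color']; hsv=cv2.cvtColor(im,cv2.COLOR_RGB2HSV)
    seeds={'top':[(433,235),(424,200),(200,236),(166,226)],'scene':[(224,203),(227,228),(421,197),(451,203)]}[n]
    for nm,(u,v) in zip(['yellow','orange','cork','grey'],seeds):
        sub=hsv[v-16:v+17,u-16:u+17].astype(int)
        ng=~((sub[...,0]>65)&(sub[...,0]<95)&(sub[...,1]>100)) & (sub[...,2]>90)
        k,l,st,ce=cv2.connectedComponentsWithStats(ng.astype(np.uint8))
        i=1+np.argmax(st[1:,4]); uv=ce[i]+[u-16,v-16]
        print(n,nm,uv.round(1),st[i],np.median(sub[l==i],0),back(uv,12,*c[1:]).round(1))
    if n=='top':
        cv2.imwrite('pics/stand.png',cv2.resize(cv2.cvtColor(im[160:260,270:385],cv2.COLOR_RGB2BGR),None,fx=5,fy=5,interpolation=cv2.INTER_CUBIC))
plan(497,329,180,0.29)
E
```

```text
top yellow [432.6 234.8] [  7   7  18  19 227] [ 23. 165. 155.] [ 509.5 -268.3   12. ]
top orange [424.  199.7] [  8   7  17  19 223] [ 18. 201. 158.] [ 601.3 -248.6   12. ]
top cork [200.  236.1] [  6   6  20  21 292] [ 16. 130. 161.] [496.3 327.8  12. ]
top grey [165.9 226. ] [  7   7  19  19 241] [ 80.   6. 119.] [520.9 416.7  12. ]
scene yellow [223.5 202.3] [  8   9  16  15 173] [ 20. 165. 175.] [ 511. -267.   12.]
scene orange [226.5 228.2] [  7   9  18  16 209] [ 16. 204. 187.] [ 603.1 -247.5   12. ]
scene cork [420.3 196.9] [  7   9  18  17 215] [ 15. 132. 179.] [496.3 327.5  12. ]
scene grey [451.1 202.4] [  8   9  17  14 167] [ 30.   7. 138.] [518.1 417.1  12. ]
dp [ 2.8514 -3.9913  0.1731] roll -0.0001 yaw 0.2898 pos [ 178.6 -598.9  214.6] t 1.2 j6 -0.0
```

View pics/stand.png

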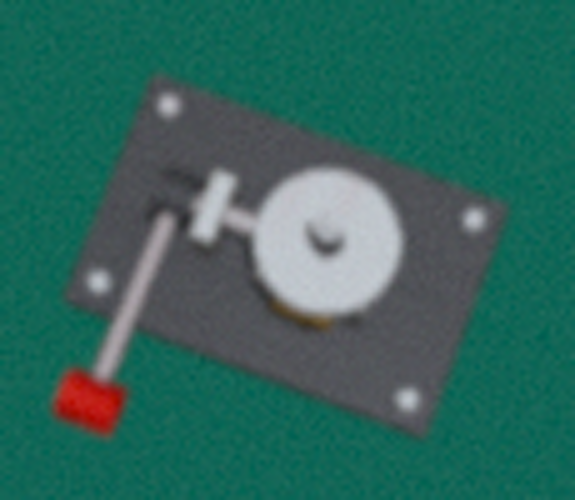

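The crop shows the stand square to about 20° (stand yaw ≈ -20°). The post is at crop (325,235), the pivot end at (168,212) and the knob at (90,402). Next I'll move to a wrist view above the stand.

```bash
for i in 1 2 3; do python3 -m jog '[{"fingers":1,"dp":[0.13,-0.135,-0.013],"roll":0},{"fingers":1,"dp":[0.26,-0.27,-0.026],"roll":0},{"fingers":1,"dp":[0.4,-0.42,-0.04],"roll":0},{"fingers":1,"dp":[0.53,-0.56,-0.05],"roll":0},{"fingers":1,"dp":[0.66,-0.7,-0.065],"roll":0},{"fingers":1,"dp":[0.767,-0.813,-0.077],"roll":0},{"fingers":1,"dp":[0.767,-0.813,-0.077],"roll":0},{"fingers":1,"dp":[0.767,-0.813,-0.077],"roll":0}]'; done
python3 - <<'E'
from h import *
c=cam('wrist'); save(c[0],'pics/w1.png'); s=sense(); print(np.array(c[0]['mount']).round(2).tolist(), c[1].round(1).tolist(), s['eef_pos'])
for q in ['post_foot','post_tip','cam_axis','knob']:
    for r in models.recognise(c[0],q)[:2]: print(q,round(r['score'],2),np.round(r['position'],1),proj(r['position'],*c[1:]).round())
plan(497,328,180,0.29)
E
```

```text
time_s: 1.87
eef_pos: [279.9, -398.5, 230.5]
ee_rot: [0.989, 0.146, 0.0, 0.001]
contact_force: [0.3, -0.1, 0.7]
gripper_width: 0.999
finger_force: 0.0
time_s: 2.53
eef_pos: [380.5, -199.8, 245.6]
ee_rot: [0.989, 0.146, 0.0, 0.0]
contact_force: [-0.3, 0.4, -0.3]
gripper_width: 1.001
finger_force: 0.0
time_s: 3.2
eef_pos: [481.1, -0.7, 260.5]
ee_rot: [0.989, 0.145, -0.0, 0.0]
contact_force: [0.2, -1.3, -1.4]
gripper_width: 1.001
finger_force: 0.0
[[0.0, -0.97, -0.26, 72.42], [1.0, 0.0, 0.0, -0.36], [-0.0, -0.26, 0.97, -171.41], [0.0, 0.0, 0.0, 1.0]] [[291.0, 0.0, 318.7], [0.0, 291.0, 195.2], [0.0, 0.0, 1.0]] [480.33191531  -1.41067675 260.28485536]
post_foot 0.85 [562.6 -15.1  81.9] [351. 116.]
post_foot 0.46 [ 677.3 -288.7   58. ] [593.  90.]
post_tip 0.9 [561.5 -11.5  79. ] [347. 116.]
cam_axis 0.59 [572.9  12.5   9.9] [329. 103.]
knob 0.68 [570.1  15.4   9.9] [326. 105.]
knob 0.6 [538.3  81.1  65.5] [268. 113.]
dp [ 0.55   -1.5557  0.4027] roll -0.0007 yaw 0.2877 pos [479.8  -1.5 260.6] t 3.45 j6 1.28
```

View pics/w1.png

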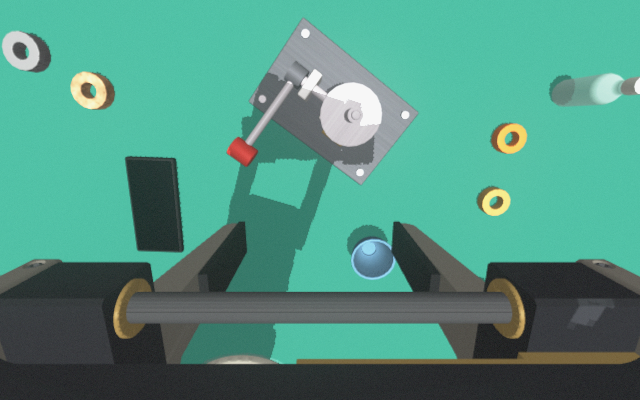

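The wrist view shows the base plate corners at about (304,19), (418,113), (360,184) and (250,101). The platform disc is at (352,114) with the post tip near (353,116), and the knob is at (242,151). The yellow collar is at (496,202) and the cork at (90,90).

```bash
python3 - <<'E'
from h import *
from scipy.optimize import least_squares
c=cam('wrist'); im=c[0]['color'];hsv=cv2.cvtColor(im,cv2.COLOR_RGB2HSV)
cor=[(304,19),(418,113),(360,184),(250,101)]
P=[back(p,10,*c[1:]) for p in cor]; print(np.round(P,1), 'ctr',np.mean(P,0).round(1))
red=((hsv[...,0]<8)|(hsv[...,0]>172))&(hsv[...,1]>150); red[200:]=0
k,l,st,ce=cv2.connectedComponentsWithStats(red.astype(np.uint8)); i=1+np.argmax(st[1:,4]); print('knob',ce[i],st[i],back(ce[i],68,*c[1:]).round(1))
w=((hsv[...,1]<60)&(hsv[...,2]>190)).astype(np.uint8); w[:,:315]=0; w[:,385:]=0;w[:78]=0;w[150:]=0
k,l,st,ce=cv2.connectedComponentsWithStats(w); i=1+np.argmax(st[1:,4]);print('disc',ce[i],st[i])
cn=max(cv2.findContours((l==i).astype(np.uint8),0,2)[0],key=len); h=cv2.convexHull(cn)
q=h[:,0].astype(float); B=np.array([back(a,80,*c[1:]) for a in q])
f=least_squares(lambda p:np.hypot(B[:,0]-p[0],B[:,1]-p[1])-36,[563,-13],loss='soft_l1'); print('disc ctr',f.x.round(1),np.abs(f.fun).mean().round(2))
# joint fit
def pr(p):
    x,y,a=p; o=[]
    loc=[(65,120,10),(65,-80,10),(-65,-80,10),(-65,120,10)]
    kn=(-115*np.cos(np.radians(10)),80,68)
    for L in loc+[kn,(0,0,80),(0,0,130)]:
        w=np.array([x+L[0]*np.cos(a)-L[1]*np.sin(a), y+L[0]*np.sin(a)+L[1]*np.cos(a), L[2]]); o.append(proj(w,*c[1:]))
    return np.array(o)
kk=cv2.connectedComponentsWithStats(red.astype(np.uint8)); kc=kk[3][1+np.argmax(kk[2][1:,4])]
obs=np.array(cor+[kc]); obs=np.vstack([obs,proj([*f.x,80],*c[1:])])
g=least_squares(lambda p:(pr(p)[:6]-obs).ravel(),[563,-13,-.35],loss='soft_l1'); print('fit',g.x.round(3),g.fun.round(1)); print(pr(g.x).round(1))
for nm,(u,v),z in [('yel',(496,202),16),('cork',(90,90),18)]:
    print(nm,back((u,v),z,*c[1:]).round(1))
E
```

```text
[[ 661.9   72.7   10. ]
 [ 594.9 -111.7   10. ]
 [ 475.5  -66.6   10. ]
 [ 543.5  116.7   10. ]] ctr [569.    2.8  10. ]
knob [240.71334792 149.87964989] [227 137  30  28 457] [484.5 101.2  68. ]
disc [349.39987059 111.35587189] [ 315   80   67   65 3091]
disc ctr [565.2 -13.8] 1.16
fit [ 5.62589e+02 -1.48740e+01 -3.58000e-01] [-0.7 -3.5  0.7 -0.2 -0.2  1.2 -2.5 -1.   1.2  0.3  0.2  2.5]
[[303.3  15.5]
 [418.7 112.8]
 [359.8 185.2]
 [247.5 100. ]
 [241.9 150.2]
 [350.1 115. ]
 [355.3 114.6]]
yel [ 508.3 -268.3   16. ]
cork [496.  323.9  18. ]
```

```bash
for i in 1 2; do python3 -m jog '[{"fingers":0.6,"dp":[0.05,-0.15,0.06],"roll":0},{"fingers":0.6,"dp":[0.1,-0.3,0.12],"roll":0},{"fingers":0.6,"dp":[0.16,-0.45,0.19],"roll":0},{"fingers":0.6,"dp":[0.21,-0.6,0.25],"roll":0},{"fingers":0.6,"dp":[0.27,-0.77,0.32],"roll":0},{"fingers":0.6,"dp":[0.27,-0.77,0.32],"roll":0},{"fingers":0.6,"dp":[0.27,-0.77,0.32],"roll":0},{"fingers":0.6,"dp":[0.27,-0.77,0.32],"roll":0}]'|tail -n 5; done
cat >> h.py <<'E'
def ring(c,guess,z,lo,hi,rad=60):
    """centre of ring top (outer-edge hull fit of ellipse) near guess; z of its top"""
    hsv=cv2.cvtColor(c[0]['color'],cv2.COLOR_RGB2HSV); m=cv2.inRange(hsv,np.array(lo),np.array(hi))
    g=proj(guess,*c[1:]); yy,xx=np.mgrid[:400,:640]; m[(xx-g[0])**2+(yy-g[1])**2>rad**2]=0
    k,l,st,ce=cv2.connectedComponentsWithStats(m); i=1+np.argmax(st[1:,4])
    mm=(l==i).astype(np.uint8); cs,hi_=cv2.findContours(mm,cv2.RETR_CCOMP,2)
    out={'area':st[i][4],'bbox':st[i][:4]}
    for n,h in enumerate(hi_[0]):
        if len(cs[n])<12: continue
        e=cv2.fitEllipse(cs[n]); out['outer' if h[3]<0 else 'bore']=(np.round(e[0],1),np.round(e[1],1),back(e[0],z,*c[1:]).round(1))
    return out
E
python3 - <<'E'
from h import *
c=cam('wrist'); save(c[0],'pics/w2.png')
print(ring(c,[496,326,18],18,(8,70,100),(28,255,255),70))
print(models.recognise(c[0],'cork_mid')[:2])
plan(496,326,60,0.29)
E
```

```text
eef_pos: [487.9, 162.3, 196.9]
ee_rot: [0.99, 0.144, -0.0, 0.0]
contact_force: [-0.4, -0.7, -0.7]
gripper_width: 0.796
finger_force: 0.0
eef_pos: [496.2, 324.5, 133.3]
ee_rot: [0.99, 0.144, 0.0, 0.0]
contact_force: [0.6, 0.6, 0.4]
gripper_width: 0.803
finger_force: 0.0
{'area': np.int32(1072), 'bbox': array([294, 167,  46,  42], dtype=int32), 'outer': (array([317. , 187.4]), array([41.3, 45. ]), array([499.8, 327.6,  18. ])), 'bore': (array([316.7, 189.2]), array([17.3, 20.6]), array([498. , 327.4,  18. ]))}
[{'position': [498.7, 325.5, 17.8], 'score': 0.91}, {'position': [525.9, 415.1, 16.7], 'score': 0.8}]
dp [ 1.000e-04 -8.000e-03  3.686e-01] roll -0.0006 yaw 0.288 pos [496.4 324.4 133.7] t 4.93 j6 1.86
```

View pics/w2.png

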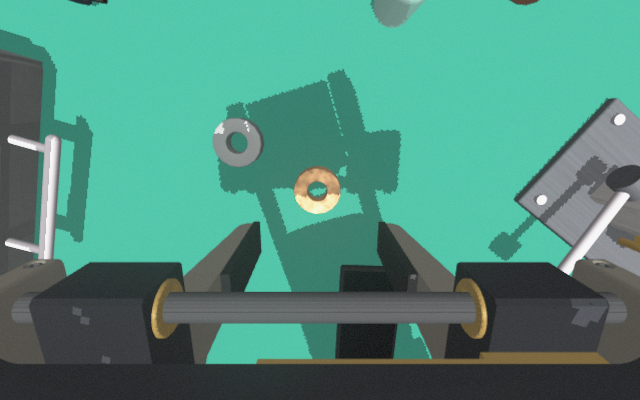

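The picture shows the cork at (317,188), midway between the fingers, and the grey ring at (238,142) clear of them. Going down to grasp.

```bash
python3 -m jog '[{"fingers":0.6,"dp":[0.014,-0.01,0.15],"roll":0},{"fingers":0.6,"dp":[0.014,-0.01,0.3],"roll":0},{"fingers":0.6,"dp":[0.014,-0.01,0.42],"roll":0},{"fingers":0.6,"dp":[0.014,-0.01,0.52],"roll":0},{"fingers":0.6,"dp":[0.014,-0.01,0.59],"roll":0},{"fingers":0.6,"dp":[0.014,-0.01,0.63],"roll":0},{"fingers":0.6,"dp":[0.014,-0.01,0.645],"roll":0},{"fingers":0.6,"dp":[0.014,-0.01,0.645],"roll":0}]' 12
python3 - <<'E'
from h import *
c=cam('wrist'); print(ring(c,[498.5,327,18],18,(8,70,100),(28,255,255),70)); plan(498.5,327,4,.29)
E
python3 -m jog '[{"fingers":0.2,"dp":[0,0,0],"roll":0},{"fingers":0.0,"dp":[0,0,0],"roll":0},{"fingers":-0.5,"dp":[0,0,0],"roll":0},{"fingers":-1,"dp":[0,0,0],"roll":0},{"fingers":-1,"dp":[0,0,0],"roll":0},{"fingers":-1,"dp":[0,0,0],"roll":0},{"fingers":-1,"dp":[0,0,0],"roll":0},{"fingers":-1,"dp":[0,0,0],"roll":0}]' 12
python3 - <<'E'
from h import *
c=cam('wrist'); print(ring(c,[498.5,327,18],18,(8,70,100),(28,255,255),70))
plan(562.6,-15,180,.29)
E
```

```text
time_s: 5.6
eef_pos: [498.1, 328.1, 4.0]
ee_rot: [0.99, 0.144, -0.0, 0.0]
contact_force: [-1.0, 0.2, 0.0]
gripper_width: 0.797
finger_force: 0.0
{'area': np.int32(4536), 'bbox': array([280, 204,  80,  81], dtype=int32), 'outer': (array([320. , 244.4]), array([78.5, 80.7]), array([498.9, 327.7,  18. ])), 'bore': (array([320.2, 242.7]), array([21.7, 31.8]), array([500., 328.,  18.]))}
dp [-0.0018  0.0072  0.0029] roll -0.0003 yaw 0.2891 pos [498.4 328.5   4.6] t 5.65 j6 1.86
time_s: 6.32
eef_pos: [498.1, 329.0, 4.3]
ee_rot: [0.99, 0.144, 0.0, -0.0]
contact_force: [-0.2, 0.5, 5.9]
gripper_width: 0.508
finger_force: 12.0
{'area': np.int32(4521), 'bbox': array([279, 205,  80,  81], dtype=int32), 'outer': (array([318.9, 244.6]), array([78.5, 79.5]), array([498.5, 329.2,  18. ])), 'bore': (array([318.8, 243.3]), array([21.6, 31.8]), array([499.3, 329.5,  18. ]))}
dp [-0.1817  1.7401 -0.879 ] roll -0.0 yaw 0.2899 pos [498.  328.9   4.3] t 6.37 j6 1.86
```

```bash
python3 -m jog '[{"fingers":-1,"dp":[0,0,-0.04],"roll":0},{"fingers":-1,"dp":[0,0,-0.12],"roll":0},{"fingers":-1,"dp":[0,0,-0.25],"roll":0},{"fingers":-1,"dp":[0,0,-0.4],"roll":0},{"fingers":-1,"dp":[0,0,-0.55],"roll":0},{"fingers":-1,"dp":[0,0,-0.67],"roll":0},{"fingers":-1,"dp":[0,0,-0.73],"roll":0},{"fingers":-1,"dp":[0,0,-0.73],"roll":0}]' 12
for i in 1 2; do python3 -m jog '[{"fingers":-1,"dp":[-0.03,0.1,0],"roll":0},{"fingers":-1,"dp":[-0.07,0.26,0],"roll":0},{"fingers":-1,"dp":[-0.12,0.44,0],"roll":0},{"fingers":-1,"dp":[-0.17,0.62,0],"roll":0},{"fingers":-1,"dp":[-0.21,0.77,0],"roll":0},{"fingers":-1,"dp":[-0.24,0.87,0],"roll":0},{"fingers":-1,"dp":[-0.24,0.87,0],"roll":0},{"fingers":-1,"dp":[-0.24,0.87,0],"roll":0}]'|tail -5; done
python3 - <<'E'
from h import *
c=cam('wrist'); save(c[0],'pics/w3.png');s=sense();p=s['eef_pos']
print(p, ring(c,[p[0],p[1],p[2]+14],p[2]+13.7,(8,70,100),(28,255,255),70))
for q in ['post_foot','post_tip']: print(q,models.recognise(c[0],q)[:1])
E
```

```text
time_s: 7.03
eef_pos: [499.2, 329.7, 152.8]
ee_rot: [0.99, 0.144, 0.002, -0.001]
contact_force: [0.4, 1.2, -0.5]
gripper_width: 0.507
finger_force: 12.0
eef_pos: [500.7, 147.3, 148.4]
ee_rot: [0.99, 0.143, -0.001, 0.0]
contact_force: [-0.5, 0.3, -0.6]
gripper_width: 0.509
finger_force: 12.0
eef_pos: [505.2, -31.9, 149.0]
ee_rot: [0.99, 0.144, -0.0, -0.0]
contact_force: [0.2, -0.1, -0.7]
gripper_width: 0.508
finger_force: 12.0
[505.20620109 -31.21421818 149.14431419] {'area': np.int32(4396), 'bbox': array([279, 205,  80,  81], dtype=int32), 'outer': (array([318.6, 244.2]), array([77.7, 79.2]), array([505.9, -31.4, 162.8])), 'bore': (array([318.8, 243.4]), array([22.1, 31.6]), array([506.4, -31.3, 162.8]))}
post_foot [{'position': [376.1, 215.6, 9.2], 'score': 0.7}]
post_tip [{'position': [566.9, -14.6, 82.9], 'score': 0.83}]
```

View pics/w3.png

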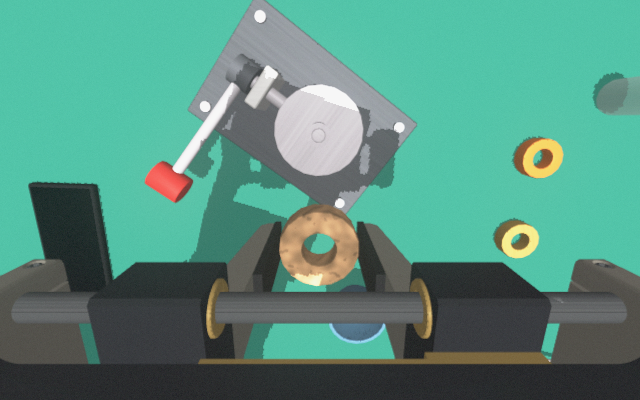

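The picture shows the ring held square at (319,244), with the platform disc at about (319,130) and the post tip at (318,134). I'll fit both edges precisely.

```bash
cat >> h.py <<'E'
def circfit(c,x0,y0,z,r,span=6,step=0.5,tang=None):
    """centre of a level circle (radius r, height z) by strongest mean intensity step across its edge"""
    g=cv2.GaussianBlur(cv2.cvtColor(c[0]['color'],cv2.COLOR_RGB2GRAY),(3,3),0).astype(np.float32)
    a=np.linspace(0,2*np.pi,120,endpoint=False); best=[]
    def samp(x,y,rr):
        P=np.stack([x+rr*np.cos(a),y+rr*np.sin(a),np.full_like(a,z)],1)@c[2].T+c[3]
        u=(P@c[1].T); u=(u[:,:2]/u[:,2:]).astype(np.float32)
        return cv2.remap(g,u[None,:,0],u[None,:,1],cv2.INTER_LINEAR)[0]
    for x in np.arange(x0-span,x0+span+.1,step):
        for y in np.arange(y0-span,y0+span+.1,step):
            d=samp(x,y,r-1)-samp(x,y,r+1); best.append((np.minimum(np.abs(d),25).mean(),x,y))
    best.sort(reverse=True); b=np.array(best[:6]); return b[0].round(2), b[:,1:].mean(0).round(2)
E
python3 - <<'E'
from h import *
c=cam('wrist'); save(c[0],'pics/w4.png')
print('disc',circfit(c,564,-15,80,36,8))
print('tip9',circfit(c,564,-15,130,4.5,8))
print('sh16',circfit(c,564,-15,124,8,8))
for X in [(564,-15,80),(564,-15,130)]: print(proj(X,*c[1:]))
im=cv2.cvtColor(c[0]['color'],cv2.COLOR_RGB2BGR)[75:185,265:375]
cv2.imwrite('pics/post.png',cv2.resize(im,None,fx=5,fy=5,interpolation=cv2.INTER_CUBIC))
E
```

```text
disc (array([ 24.73, 563.  , -14.  ]), array([563.58, -13.83]))
tip9 (array([ 14.1, 563. , -14. ]), array([563.67, -13.92]))
sh16 (array([  7.68, 563.5 , -11.  ]), array([564.5 , -11.33]))
[321.41175823 132.60724794]
[322.06022946 136.46530067]
```

View pics/post.png

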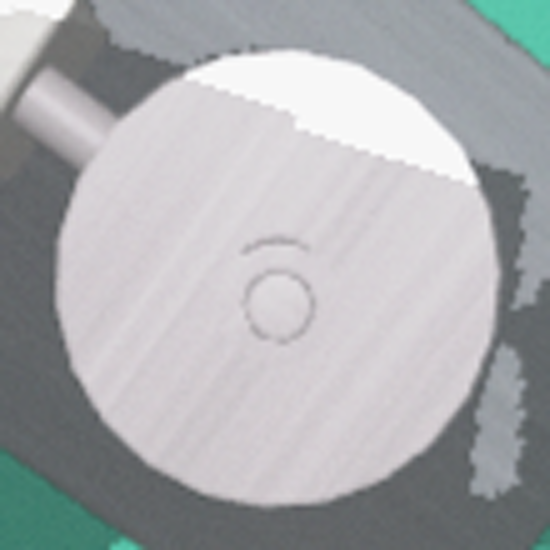

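The crop shows the tip circle centred at (280,306), which is full-frame (321.0,136.2), concentric with the disc. Next I'll fit the ring in the same way and compute the move.

```bash
python3 - <<'E'
from h import *
c=cam('wrist'); p=sense()['eef_pos']
print('tip',back((321,136.2),130,*c[1:]).round(2), 'disc ell ctr', back((320.7,130.8),80,*c[1:]).round(2))
a=circfit(c,p[0],p[1],p[2]+13.7,24,5); b=circfit(c,p[0],p[1],p[2]+13.7,10,5); print(a,b,p)
plan(563,-13.9,149,.29)
E
```

```text
tip [563.99 -14.32 130.  ] disc ell ctr [565.24 -14.06  80.  ]
(array([ 23.97, 502.29, -31.35]), array([502.2 , -31.27])) (array([ 22.01, 502.79, -31.35]), array([502.45, -31.18])) [505.28785538 -30.85101689 149.59454586]
dp [0.3007 0.0018 0.0029] roll 0.0005 yaw 0.2915 pos [505.3 -30.9 149.6] t 8.62 j6 1.22
```

Fitting the top-face circle puts the ring 3 mm behind the TCP in tool x; my ellipse had also included the side wall. I'll correct for that.

```bash
python3 -m jog '[{"fingers":-1,"dp":[0.06,0,0],"roll":0},{"fingers":-1,"dp":[0.14,0.002,0],"roll":0},{"fingers":-1,"dp":[0.22,0.004,0],"roll":0},{"fingers":-1,"dp":[0.29,0.006,0],"roll":0},{"fingers":-1,"dp":[0.32,0.006,0],"roll":0},{"fingers":-1,"dp":[0.32,0.006,0],"roll":0},{"fingers":-1,"dp":[0.32,0.006,0],"roll":0},{"fingers":-1,"dp":[0.32,0.006,0],"roll":0}]' 
python3 -m jog '[{"fingers":-1,"dp":[0,0,0.03],"roll":0},{"fingers":-1,"dp":[0,0,0.06],"roll":0},{"fingers":-1,"dp":[0,0,0.08],"roll":0},{"fingers":-1,"dp":[0,0,0.09],"roll":0},{"fingers":-1,"dp":[0,0,0.1],"roll":0},{"fingers":-1,"dp":[0,0,0.11],"roll":0},{"fingers":-1,"dp":[0,0,0.11],"roll":0},{"fingers":-1,"dp":[0,0,0.11],"roll":0}]'
python3 - <<'E'
from h import *
c=cam('wrist'); save(c[0],'pics/w5.png');p=sense()['eef_pos']
print(p,sense()['contact_force'],'ring',circfit(c,p[0]-3,p[1],p[2]+13.7,24,5),'tip',circfit(c,564,-14.2,130,4.5,5))
im=cv2.cvtColor(c[0]['color'],cv2.COLOR_RGB2BGR)[190:300,260:380]
cv2.imwrite('pics/bore.png',cv2.resize(im,None,fx=5,fy=5,interpolation=cv2.INTER_CUBIC))
E
```

```text
time_s: 9.28
eef_pos: [566.2, -14.9, 149.5]
ee_rot: [0.99, 0.145, -0.0, -0.0]
contact_force: [0.2, 0.3, -0.4]
gripper_width: 0.503
finger_force: 12.0
time_s: 9.95
eef_pos: [566.9, -15.0, 127.8]
ee_rot: [0.99, 0.144, -0.0, -0.0]
contact_force: [-0.4, -0.1, -0.5]
gripper_width: 0.507
finger_force: 12.0
[567.03039804 -15.04638224 127.86646751] [ 0.59872993 -0.42989993  0.0855251 ] ring (array([ 20.96, 564.03, -15.55]), array([563.78, -15.88])) tip (array([ 16.98, 567.  , -13.2 ]), array([565.25, -12.7 ]))
```

View pics/bore.png

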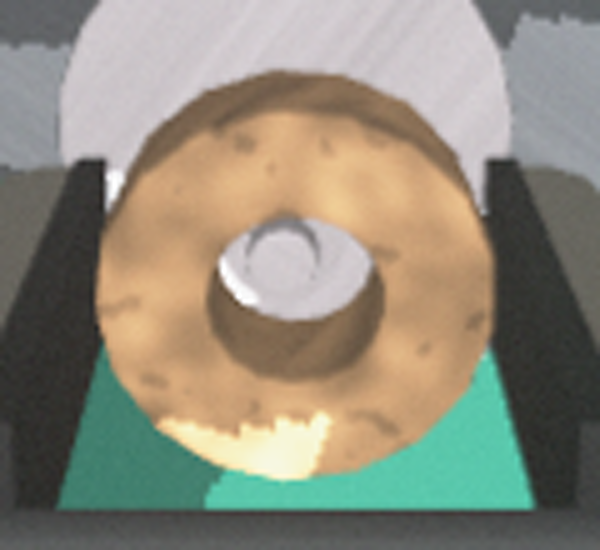

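The view through the bore shows the tip circle at crop (283,255), full-frame (316.6,241), and the bore's top circle at crop (297,298), full-frame (319.4,249.6).

```bash
python3 - <<'E'
from h import *
c=cam('wrist'); p=sense()['eef_pos']; M=R.from_quat(sense()['ee_rot']).as_matrix()
t=back((316.6,241),130,*c[1:]); b=back((319.4,249.6),p[2]+13.7,*c[1:])
print(p,t,b,'move tool mm',(M.T@(t-b)).round(2))
# overlay check: bore bottom circle lower edge
for z in (p[2]+13.7,p[2]-4.3):
    for r in (10,-10):
        q=b+M[:,0]*r; q[2]=z; print(z,r,((proj(q,*c[1:])-[260,190])*5).round())
E
```

```text
[567.08926728 -15.04081097 127.95402076] [564.31341077 -14.23178132 130.        ] [564.49432224 -15.98634952 141.65402076] move tool mm [ 0.32 -1.73 11.65]
141.6540207570145 10 [297. 219.]
141.6540207570145 -10 [297. 375.]
123.65402075701451 10 [297. 165.]
123.65402075701451 -10 [297. 308.]
```

```bash
python3 -m jog '[{"fingers":-1,"dp":[0.003,-0.008,0],"roll":0},{"fingers":-1,"dp":[0.003,-0.008,0],"roll":0},{"fingers":-1,"dp":[0.003,-0.008,0.01],"roll":0},{"fingers":-1,"dp":[0.003,-0.008,0.02],"roll":0},{"fingers":-1,"dp":[0.003,-0.008,0.03],"roll":0},{"fingers":-1,"dp":[0.003,-0.008,0.04],"roll":0},{"fingers":-1,"dp":[0.003,-0.008,0.05],"roll":0},{"fingers":-1,"dp":[0.003,-0.008,0.05],"roll":0}]' 
python3 - <<'E'
from h import *
c=cam('wrist'); save(c[0],'pics/w6.png');p=sense()['eef_pos']
print(p,sense()['contact_force'],sense()['moment'])
im=cv2.cvtColor(c[0]['color'],cv2.COLOR_RGB2BGR)[190:300,260:380]
cv2.imwrite('pics/bore2.png',cv2.resize(im,None,fx=5,fy=5,interpolation=cv2.INTER_CUBIC))
E
```

```text
time_s: 10.72
eef_pos: [566.7, -13.3, 117.3]
ee_rot: [0.99, 0.144, -0.0, -0.0]
contact_force: [0.2, -0.6, -0.8]
gripper_width: 0.509
finger_force: 12.0
[566.84266003 -13.32543537 117.42763511] [ 0.61676459 -0.37116914  0.08731974] [-0.03991777  0.03534201  0.01727608]
```

View pics/bore2.png

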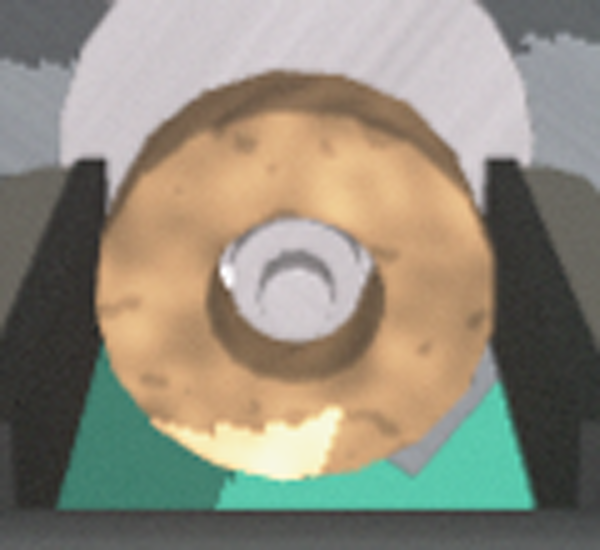

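The picture shows the post centred in the bore (post at crop column 294, bore at 297) and there is no contact force. Continuing down.

```bash
python3 -m jog '[{"fingers":-1,"dp":[-0.002,-0.002,0.02],"roll":0},{"fingers":-1,"dp":[-0.002,-0.002,0.045],"roll":0},{"fingers":-1,"dp":[-0.002,-0.002,0.07],"roll":0},{"fingers":-1,"dp":[-0.002,-0.002,0.095],"roll":0},{"fingers":-1,"dp":[-0.002,-0.002,0.12],"roll":0},{"fingers":-1,"dp":[-0.002,-0.002,0.14],"roll":0},{"fingers":-1,"dp":[-0.002,-0.002,0.145],"roll":0},{"fingers":-1,"dp":[-0.002,-0.002,0.145],"roll":0}]' 
python3 -m jog '[{"fingers":-1,"dp":[0,0,0.005],"roll":0},{"fingers":-1,"dp":[0,0,0.01],"roll":0},{"fingers":-1,"dp":[0,0,0.012],"roll":0},{"fingers":-1,"dp":[0,0,0.014],"roll":0},{"fingers":-1,"dp":[0,0,0.016],"roll":0},{"fingers":-1,"dp":[0,0,0.018],"roll":0},{"fingers":-1,"dp":[0,0,0.018],"roll":0},{"fingers":-1,"dp":[0,0,0.018],"roll":0}]'
```

```text
time_s: 11.43
eef_pos: [566.3, -13.0, 88.3]
ee_rot: [0.99, 0.144, -0.0, -0.0]
contact_force: [0.7, -0.5, 0.8]
gripper_width: 0.507
finger_force: 12.0
time_s: 12.1
eef_pos: [566.6, -13.1, 85.2]
ee_rot: [0.99, 0.144, 0.0, -0.0]
contact_force: [0.3, 0.1, -0.4]
gripper_width: 0.509
finger_force: 12.0
```

```bash
python3 -m jog '[{"fingers":-1,"dp":[0,0,0.001],"roll":0},{"fingers":-1,"dp":[0,0,0.002],"roll":0},{"fingers":-1,"dp":[0,0,0.003],"roll":0},{"fingers":-1,"dp":[0,0,0.004],"roll":0},{"fingers":-1,"dp":[0,0,0.005],"roll":0},{"fingers":-1,"dp":[0,0,0.006],"roll":0},{"fingers":-1,"dp":[0,0,0.006],"roll":0},{"fingers":-1,"dp":[0,0,0.006],"roll":0}]'
```

```text
time_s: 12.77
eef_pos: [566.7, -13.0, 84.6]
ee_rot: [0.99, 0.144, 0.0, 0.0]
contact_force: [-2.3, -0.0, 8.5]
gripper_width: 0.51
finger_force: 12.0
```

Contact at 8.5 N at the expected height, so the cork is home. I'll release it and go to the brass collar.

```bash
python3 -m jog '[{"fingers":0.35,"dp":[0,0,-0.003],"roll":0},{"fingers":0.35,"dp":[0,0,-0.003],"roll":0},{"fingers":0.35,"dp":[0,0,-0.003],"roll":0},{"fingers":0.35,"dp":[0,0,-0.003],"roll":0},{"fingers":0.35,"dp":[0,0,-0.01],"roll":0},{"fingers":0.35,"dp":[0,0,-0.06],"roll":0},{"fingers":0.35,"dp":[0,0,-0.16],"roll":0},{"fingers":0.35,"dp":[0,0,-0.3],"roll":0}]'
python3 - <<'E'
from h import *
c=cam('wrist'); print(ring(c,[564,-14,90],98,(8,70,80),(28,255,255),80), [circfit(c,564,-14,z,24,5) for z in (98,)])
E
python3 -m jog '[{"fingers":0.35,"dp":[0,0,-0.15],"roll":0},{"fingers":0.35,"dp":[-0.04,0.07,-0.2],"roll":0},{"fingers":0.35,"dp":[-0.1,0.17,-0.2],"roll":0},{"fingers":0.35,"dp":[-0.18,0.3,-0.2],"roll":0},{"fingers":0.35,"dp":[-0.26,0.46,-0.2],"roll":0},{"fingers":0.35,"dp":[-0.32,0.565,-0.2],"roll":0},{"fingers":0.35,"dp":[-0.32,0.565,-0.2],"roll":0},{"fingers":0.35,"dp":[-0.32,0.565,-0.2],"roll":0}]'
python3 -m jog '[{"fingers":0.35,"dp":[-0.04,0.07,0],"roll":0},{"fingers":0.35,"dp":[-0.1,0.17,0.1],"roll":0},{"fingers":0.35,"dp":[-0.18,0.3,0.2],"roll":0},{"fingers":0.35,"dp":[-0.26,0.46,0.3],"roll":0},{"fingers":0.35,"dp":[-0.32,0.565,0.35],"roll":0},{"fingers":0.35,"dp":[-0.32,0.565,0.35],"roll":0},{"fingers":0.35,"dp":[-0.32,0.565,0.35],"roll":0},{"fingers":0.35,"dp":[-0.32,0.565,0.35],"roll":0}]'
python3 - <<'E'
from h import *
c=cam('wrist'); save(c[0],'pics/w7.png'); hsv=cv2.cvtColor(c[0]['color'],cv2.COLOR_RGB2HSV)
print(ring(c,[509,-267,16],16,(8,70,100),(32,255,255),60),circfit(c,509,-267,16,21,6), circfit(c,509,-267,16,10,6), models.recognise(c[0],'brass_mid')[:2])
plan(509,-267,4,.29)
E
```

```text
time_s: 13.43
eef_pos: [565.1, -13.0, 143.5]
ee_rot: [0.99, 0.144, -0.002, -0.0]
contact_force: [0.7, 0.1, -1.0]
gripper_width: 0.676
finger_force: 0.0
{'area': np.int32(1937), 'bbox': array([290, 184,  60,  60], dtype=int32), 'outer': (array([320. , 213.4]), array([56.3, 57.8]), array([565.1, -13.7,  98. ]))} [(array([ 19.3, 565. , -13.5]), array([564.17, -13.83]))]
time_s: 14.15
eef_pos: [537.4, -140.6, 184.6]
ee_rot: [0.99, 0.143, 0.0, 0.0]
contact_force: [-0.1, 0.6, 1.3]
gripper_width: 0.68
finger_force: 0.0
time_s: 14.82
eef_pos: [509.1, -265.2, 114.4]
ee_rot: [0.99, 0.145, 0.0, -0.0]
contact_force: [1.2, 0.3, -0.2]
gripper_width: 0.673
finger_force: 0.0
{'area': np.int32(1178), 'bbox': array([300, 173,  42,  43], dtype=int32), 'outer': (array([320.5, 194. ]), array([41.9, 42.7]), array([ 511.4, -266.1,   16. ])), 'bore': (array([320.5, 193.6]), array([18.4, 21.2]), array([ 511.8, -265.9,   16. ]))} (array([  22.17,  510.5 , -266.5 ]), array([ 510.08, -266.42])) (array([  25. ,  510.5, -266. ]), array([ 510.25, -266.5 ])) [{'position': [514.7, -264.6, 18.3], 'score': 0.62}]
dp [-0.0055  0.0085  0.554 ] roll 0.0004 yaw 0.2911 pos [ 509.4 -265.   114.8] t 14.92 j6 0.8
```

```bash
python3 -m jog '[{"fingers":0.35,"dp":[0.002,0.008,0.12],"roll":0},{"fingers":0.35,"dp":[0.002,0.008,0.25],"roll":0},{"fingers":0.35,"dp":[0.002,0.008,0.37],"roll":0},{"fingers":0.35,"dp":[0.002,0.008,0.46],"roll":0},{"fingers":0.35,"dp":[0.002,0.008,0.52],"roll":0},{"fingers":0.35,"dp":[0.002,0.008,0.55],"roll":0},{"fingers":0.35,"dp":[0.002,0.008,0.555],"roll":0},{"fingers":0.35,"dp":[0.002,0.008,0.555],"roll":0}]' 25
python3 -m jog '[{"fingers":0.1,"dp":[0,0,0],"roll":0},{"fingers":-0.1,"dp":[0,0,0],"roll":0},{"fingers":-0.5,"dp":[0,0,0],"roll":0},{"fingers":-1,"dp":[0,0,0],"roll":0},{"fingers":-1,"dp":[0,0,0],"roll":0},{"fingers":-1,"dp":[0,0,0],"roll":0},{"fingers":-1,"dp":[0,0,0],"roll":0},{"fingers":-1,"dp":[0,0,0],"roll":0}]' 25
python3 - <<'E'
from h import *
c=cam('wrist'); p=sense()['eef_pos']; print(p,circfit(c,p[0],p[1],16,21,5),circfit(c,p[0],p[1],16,10,5))
E
```

```text
time_s: 15.58
eef_pos: [509.9, -267.5, 3.5]
ee_rot: [0.989, 0.145, 0.0, 0.0]
contact_force: [0.1, -0.3, -0.6]
gripper_width: 0.671
finger_force: 0.0
time_s: 16.25
eef_pos: [509.8, -267.9, 3.8]
ee_rot: [0.99, 0.144, 0.001, 0.0]
contact_force: [-0.4, 0.3, 6.2]
gripper_width: 0.45
finger_force: 25.0
[ 509.82596964 -267.88603252    3.83841698] (array([  24.87,  510.33, -266.89]), array([ 510.41, -267.3 ])) (array([  25.  ,  510.83, -267.39]), array([ 510.24, -267.47]))
```

```bash
python3 -m jog '[{"fingers":-1,"dp":[0,0,-0.04],"roll":0},{"fingers":-1,"dp":[0,0,-0.12],"roll":0},{"fingers":-1,"dp":[0,0,-0.25],"roll":0},{"fingers":-1,"dp":[0,0,-0.4],"roll":0},{"fingers":-1,"dp":[0,0,-0.55],"roll":0},{"fingers":-1,"dp":[0,0,-0.67],"roll":0},{"fingers":-1,"dp":[0,0,-0.74],"roll":0},{"fingers":-1,"dp":[0,0,-0.74],"roll":0}]' 25
for i in 1 2; do python3 -m jog '[{"fingers":-1,"dp":[0.03,-0.06,0],"roll":0},{"fingers":-1,"dp":[0.09,-0.17,0],"roll":0},{"fingers":-1,"dp":[0.17,-0.31,0],"roll":0},{"fingers":-1,"dp":[0.24,-0.44,0],"roll":0},{"fingers":-1,"dp":[0.29,-0.53,0],"roll":0},{"fingers":-1,"dp":[0.31,-0.569,0],"roll":0},{"fingers":-1,"dp":[0.31,-0.569,0],"roll":0},{"fingers":-1,"dp":[0.31,-0.569,0],"roll":0}]'|tail -5; done
python3 - <<'E'
from h import *
c=cam('wrist');p=sense()['eef_pos'];save(c[0],'pics/w8.png')
print(p,circfit(c,p[0],p[1],p[2]+12.2,21,5),circfit(c,p[0],p[1],p[2]+12.2,10,5),'cork',circfit(c,564,-14,98,24,6),'disc',circfit(c,564,-14,80,36,6))
im=cv2.cvtColor(c[0]['color'],cv2.COLOR_RGB2BGR)[180:300,260:380]
cv2.imwrite('pics/bore3.png',cv2.resize(im,None,fx=5,fy=5,interpolation=cv2.INTER_CUBIC))
plan(563.6,-14.4,150)
E
```

```text
time_s: 16.97
eef_pos: [511.0, -268.6, 154.8]
ee_rot: [0.99, 0.144, 0.002, 0.002]
contact_force: [0.8, -0.7, -0.8]
gripper_width: 0.448
finger_force: 25.0
eef_pos: [535.6, -140.6, 150.1]
ee_rot: [0.989, 0.145, -0.001, -0.0]
contact_force: [0.4, -0.0, -0.4]
gripper_width: 0.452
finger_force: 25.0
eef_pos: [562.8, -14.7, 150.8]
ee_rot: [0.989, 0.145, -0.0, 0.0]
contact_force: [0.7, 0.7, -1.6]
gripper_width: 0.451
finger_force: 25.0
[562.78422962 -15.14047145 150.8065381 ] (array([ 20.88, 563.28, -14.14]), array([563.28, -14.47])) (array([ 23.68, 563.28, -14.14]), array([563.53, -14.14])) cork (array([ 18.17, 565.  , -13.5 ]), array([565.92, -13.  ])) disc (array([ 21.7, 563. , -14.5]), array([563.08, -14.5 ]))
dp [ 0.005  -0.0024  0.004 ] roll 0 yaw 0.2893 pos [562.8 -15.1 150.8] t 18.35 j6 1.25
```

View pics/bore3.png

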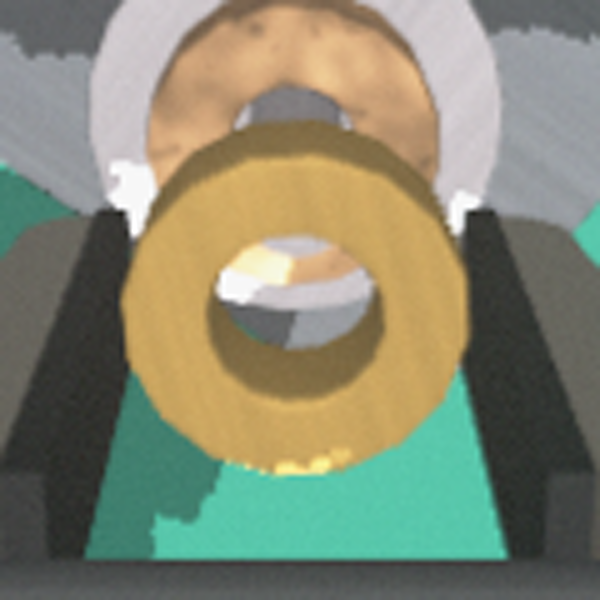

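The view shows the cork lying flat and centred on the disc, and the brass collar centred sideways over it (crop column 296 against disc column 295). Correcting about 1 mm and descending in stages.

```bash
python3 -m jog '[{"fingers":-1,"dp":[0.005,-0.003,0],"roll":0},{"fingers":-1,"dp":[0.005,-0.003,0.03],"roll":0},{"fingers":-1,"dp":[0.005,-0.003,0.06],"roll":0},{"fingers":-1,"dp":[0.005,-0.003,0.09],"roll":0},{"fingers":-1,"dp":[0.005,-0.003,0.105],"roll":0},{"fingers":-1,"dp":[0.005,-0.003,0.115],"roll":0},{"fingers":-1,"dp":[0.005,-0.003,0.12],"roll":0},{"fingers":-1,"dp":[0.005,-0.003,0.12],"roll":0}]' 
python3 - <<'E'
from h import *
c=cam('wrist');p=sense()['eef_pos']; zt=p[2]+12.2
print(p,sense()['moment'],'brass',circfit(c,p[0],p[1],zt,21,4),circfit(c,p[0],p[1],zt,10,4),'tip',circfit(c,564,-14.2,130,4.5,4,.25),'disc',circfit(c,564,-14,80,36,5))
E
```

```text
time_s: 19.02
eef_pos: [563.8, -13.2, 126.7]
ee_rot: [0.99, 0.144, -0.0, -0.0]
contact_force: [0.0, -0.1, -1.3]
gripper_width: 0.452
finger_force: 25.0
[563.90533533 -13.208947   126.94228947] [0.0237154  0.04070056 0.02109501] brass (array([ 22.63, 563.91, -12.71]), array([564.32, -12.71])) (array([ 22.99, 562.91, -13.21]), array([563.57, -13.29])) tip (array([ 19.54, 562.5 , -15.2 ]), array([562.58, -15.12])) disc (array([ 18.38, 562.5 , -14.  ]), array([562.83, -14.42]))
```

```bash
python3 -m jog '[{"fingers":-1,"dp":[-0.004,0.005,0],"roll":0},{"fingers":-1,"dp":[-0.004,0.005,0],"roll":0},{"fingers":-1,"dp":[-0.004,0.005,0.01],"roll":0},{"fingers":-1,"dp":[-0.004,0.005,0.02],"roll":0},{"fingers":-1,"dp":[-0.004,0.005,0.03],"roll":0},{"fingers":-1,"dp":[-0.004,0.005,0.04],"roll":0},{"fingers":-1,"dp":[-0.004,0.005,0.05],"roll":0},{"fingers":-1,"dp":[-0.004,0.005,0.05],"roll":0}]' 
python3 - <<'E'
from h import *
c=cam('wrist');p=sense()['eef_pos']; zt=p[2]+12.2
print(p,sense()['moment'],'brass',circfit(c,p[0],p[1],zt,21,4),circfit(c,p[0],p[1],zt,10,4),'tip',circfit(c,564,-14.2,130,4.5,4,.25),'sh',circfit(c,564,-14.2,124,8,4,.25))
E
```

```text
time_s: 19.73
eef_pos: [563.1, -14.4, 116.4]
ee_rot: [0.99, 0.144, -0.0, -0.0]
contact_force: [0.3, 0.7, -1.1]
gripper_width: 0.448
finger_force: 25.0
[563.20450193 -14.37518807 116.66832651] [0.00769721 0.06499197 0.00395235] brass (array([ 22.69, 563.7 , -13.38]), array([563.45, -14.13])) (array([ 24.42, 562.2 , -14.38]), array([562.62, -14.21])) tip (array([ 21.11, 563.5 , -15.45]), array([562.96, -13.91])) sh (array([ 25.  , 563.75, -13.7 ]), array([563.67, -13.91]))
```

```bash
python3 -m jog '[{"fingers":-1,"dp":[0,0,0.012],"roll":0},{"fingers":-1,"dp":[0,0,0.025],"roll":0},{"fingers":-1,"dp":[0,0,0.037],"roll":0},{"fingers":-1,"dp":[0,0,0.048],"roll":0},{"fingers":-1,"dp":[0,0,0.056],"roll":0},{"fingers":-1,"dp":[0,0,0.062],"roll":0},{"fingers":-1,"dp":[0,0,0.062],"roll":0},{"fingers":-1,"dp":[0,0,0.062],"roll":0}]' 
python3 -m jog '[{"fingers":-1,"dp":[0,0,0.002],"roll":0},{"fingers":-1,"dp":[0,0,0.004],"roll":0},{"fingers":-1,"dp":[0,0,0.006],"roll":0},{"fingers":-1,"dp":[0,0,0.008],"roll":0},{"fingers":-1,"dp":[0,0,0.009],"roll":0},{"fingers":-1,"dp":[0,0,0.01],"roll":0},{"fingers":-1,"dp":[0,0,0.01],"roll":0},{"fingers":-1,"dp":[0,0,0.01],"roll":0}]'
```

```text
time_s: 20.45
eef_pos: [563.4, -14.4, 104.5]
ee_rot: [0.99, 0.144, -0.0, -0.0]
contact_force: [0.6, 0.2, -1.3]
gripper_width: 0.45
finger_force: 25.0
time_s: 21.12
eef_pos: [563.4, -14.4, 102.6]
ee_rot: [0.99, 0.144, 0.0, 0.0]
contact_force: [-0.3, 1.1, -1.6]
gripper_width: 0.448
finger_force: 25.0
```

```bash
python3 -m jog '[{"fingers":-1,"dp":[0,0,0.001],"roll":0},{"fingers":-1,"dp":[0,0,0.002],"roll":0},{"fingers":-1,"dp":[0,0,0.003],"roll":0},{"fingers":-1,"dp":[0,0,0.004],"roll":0},{"fingers":-1,"dp":[0,0,0.005],"roll":0},{"fingers":-1,"dp":[0,0,0.006],"roll":0},{"fingers":-1,"dp":[0,0,0.006],"roll":0},{"fingers":-1,"dp":[0,0,0.006],"roll":0}]'
```

```text
time_s: 21.78
eef_pos: [563.5, -14.4, 102.1]
ee_rot: [0.99, 0.144, 0.0, 0.0]
contact_force: [-2.8, 0.4, 8.3]
gripper_width: 0.451
finger_force: 25.0
```

Contact at 8.3 N, collar seated. Releasing it, rising, and turning to the stand's heading.

```bash
python3 -m jog '[{"fingers":0.3,"dp":[0,0,-0.003],"roll":0},{"fingers":0.3,"dp":[0,0,-0.003],"roll":0},{"fingers":0.3,"dp":[0,0,-0.003],"roll":0},{"fingers":0.3,"dp":[0,0,-0.003],"roll":0},{"fingers":0.3,"dp":[0,0,-0.01],"roll":0},{"fingers":0.3,"dp":[0,0,-0.06],"roll":0},{"fingers":0.3,"dp":[0,0,-0.16],"roll":0},{"fingers":0.3,"dp":[0,0,-0.3],"roll":0}]'
python3 -m jog '[{"fingers":0.3,"dp":[0,0,-0.1],"roll":0.03},{"fingers":0.3,"dp":[-0.1,0,-0.2],"roll":0.07},{"fingers":0.3,"dp":[-0.2,0,-0.2],"roll":0.11},{"fingers":0.3,"dp":[-0.3,0,-0.2],"roll":0.15},{"fingers":0.3,"dp":[-0.35,0,-0.2],"roll":0.18},{"fingers":0.3,"dp":[-0.35,0,-0.2],"roll":0.206},{"fingers":0.3,"dp":[-0.35,0,-0.2],"roll":0.206},{"fingers":0.3,"dp":[-0.35,0,-0.2],"roll":0.206}]'
python3 - <<'E'
from h import *
from scipy.optimize import least_squares
c=cam('wrist');save(c[0],'pics/w9.png');hsv=cv2.cvtColor(c[0]['color'],cv2.COLOR_RGB2HSV)
print(ring(c,[563.5,-14,114],114,(8,70,80),(32,255,255),80))
print('brass',circfit(c,564,-14,114,21,5),'cork',circfit(c,564,-14,98,24,5),'tip',circfit(c,564,-14,130,4.5,4))
red=(((hsv[...,0]<8)|(hsv[...,0]>172))&(hsv[...,1]>150)).astype(np.uint8)
k,l,st,ce=cv2.connectedComponentsWithStats(red)
for i in np.argsort(-st[1:,4])[:3]+1:
    m=(l==i).astype(np.uint8); r=cv2.minAreaRect(cv2.findNonZero(m)); a=back(cv2.boxPoints(r)[0],80,*c[1:]);bx=[back(q,81,*c[1:]) for q in cv2.boxPoints(r)]
    e=[np.array(bx[(j+1)%4])-bx[j] for j in range(4)]; print(ce[i].round(1),st[i],back(ce[i],72,*c[1:]).round(1),[(round(np.hypot(*v[:2]),1),round(np.arctan2(v[1],v[0]),3)) for v in e])
print([ (r['score'],r['position']) for r in models.recognise(c[0],'knob')[:2]])
a=-.357;x,y=563.8,-14.1
print('model knob',x-113.3*np.cos(a)-80*np.sin(a),y-113.3*np.sin(a)+80*np.cos(a),'axis',x-80*np.sin(a),y+80*np.cos(a))
E
```

```text
time_s: 22.45
eef_pos: [561.9, -14.4, 160.8]
ee_rot: [0.99, 0.144, -0.002, -0.0]
contact_force: [0.2, -0.1, -0.9]
gripper_width: 0.648
finger_force: 0.0
time_s: 23.12
eef_pos: [496.7, -34.5, 202.1]
ee_rot: [0.984, -0.177, 0.001, -0.0]
contact_force: [0.9, -0.4, -0.1]
gripper_width: 0.648
finger_force: 0.0
{'area': np.int32(1650), 'bbox': array([248, 110,  51,  52], dtype=int32), 'outer': (array([273. , 135.5]), array([49.9, 51. ]), array([564.4, -16.3, 114. ])), 'bore': (array([270.5, 136.9]), array([23.3, 25.1]), array([564. , -13.8, 114. ]))}
brass (array([ 19.35, 565.  , -13.5 ]), array([564.58, -13.33])) cork (array([ 24.14, 564.  , -13.5 ]), array([563.92, -13.58])) tip (array([ 16.87, 564.5 , -11.5 ]), array([566.08, -13.75]))
[555.1 196.2] [ 519  179   72   36 1280] [ 400.6 -269.2   72. ] [(np.float64(71.0), np.float64(-1.571)), (np.float64(22.2), np.float64(-2.982)), (np.float64(72.1), np.float64(1.577)), (np.float64(22.5), np.float64(0.107))]
[208.5 238.1] [195 227  29  22 557] [485.5 101.1  72. ] [(np.float64(24.6), np.float64(-0.461)), (np.float64(30.0), np.float64(-1.924)), (np.float64(24.5), np.float64(2.705)), (np.float64(30.6), np.float64(1.217))]
[75. 51.] [75 51  1  1  1] [701.9 136.4  72. ] [(np.float64(0.0), np.float64(0.0)), (np.float64(0.0), np.float64(0.0)), (np.float64(0.0), np.float64(0.0)), (np.float64(0.0), np.float64(0.0))]
[(0.7, [537.8, 80.4, 65.2]), (0.34, [567.2, -33.5, 97.3])]
model knob 485.6008261542627 100.45033483078153 axis 591.7571969426183 60.85595466079831
```

The brass top (z = 114) and the cork are both concentric with the post. The knob is at (485.5,101), which matches the model to within 1 mm. Going above it.

```bash
python3 -m jog '[{"fingers":0.3,"dp":[-0.05,-0.1,0.05],"roll":0},{"fingers":0.3,"dp":[-0.11,-0.23,0.15],"roll":0},{"fingers":0.3,"dp":[-0.18,-0.38,0.25],"roll":0},{"fingers":0.3,"dp":[-0.24,-0.51,0.35],"roll":0},{"fingers":0.3,"dp":[-0.287,-0.615,0.41],"roll":0},{"fingers":0.3,"dp":[-0.287,-0.615,0.41],"roll":0},{"fingers":0.3,"dp":[-0.287,-0.615,0.41],"roll":0},{"fingers":0.3,"dp":[-0.287,-0.615,0.41],"roll":0}]'
cat >> h.py <<'E'
def knob(c,z):
    hsv=cv2.cvtColor(c[0]['color'],cv2.COLOR_RGB2HSV); red=(((hsv[...,0]<8)|(hsv[...,0]>172))&(hsv[...,1]>130)).astype(np.uint8); red[:,460:]=0; red[:,:180]=0
    k,l,st,ce=cv2.connectedComponentsWithStats(red); i=1+np.argmax(st[1:,4]); b=st[i]
    print('knob',ce[i].round(1),b,back((b[0]+b[2]/2-.5,b[1]+b[3]/2-.5),z,*c[1:]).round(1))
E
python3 - <<'E'
from h import *
c=cam('wrist');save(c[0],'pics/w10.png');knob(c,72)
plan(485.5,100.8,49,-.357)
E
```

```text
time_s: 23.88
eef_pos: [486.0, 100.7, 119.7]
ee_rot: [0.984, -0.177, 0.0, 0.0]
contact_force: [0.2, 0.2, -0.3]
gripper_width: 0.652
finger_force: 0.0
knob [320.8 212.3] [ 302  197   39   31 1150] [485.7  99.3  72. ]
dp [-0.0047 -0.0006  0.3549] roll 0.0001 yaw -0.3568 pos [486.3 100.4 120. ] t 23.93 j6 2.13
```

```bash
python3 -m jog '[{"fingers":0.3,"dp":[-0.002,0.002,0.06],"roll":0},{"fingers":0.3,"dp":[-0.002,0.002,0.13],"roll":0},{"fingers":0.3,"dp":[-0.002,0.002,0.2],"roll":0},{"fingers":0.3,"dp":[-0.002,0.002,0.27],"roll":0},{"fingers":0.3,"dp":[-0.002,0.002,0.33],"roll":0},{"fingers":0.3,"dp":[-0.002,0.002,0.355],"roll":0},{"fingers":0.3,"dp":[-0.002,0.002,0.355],"roll":0},{"fingers":0.3,"dp":[-0.002,0.002,0.355],"roll":0}]' 25
python3 -m jog '[{"fingers":0,"dp":[0,0,0],"roll":0},{"fingers":-0.2,"dp":[0,0,0],"roll":0},{"fingers":-0.4,"dp":[0,0,0],"roll":0},{"fingers":-1,"dp":[0,0,0],"roll":0},{"fingers":-1,"dp":[0,0,0],"roll":0},{"fingers":-1,"dp":[0,0,0],"roll":0},{"fingers":-1,"dp":[0,0,0],"roll":0},{"fingers":-1,"dp":[0,0,0],"roll":0}]' 25
python3 - <<'E'
from h import *
c=cam('wrist');save(c[0],'pics/w11.png');knob(c,72);plan(485.5,100.8,49,-.357)
E
```

```text
time_s: 24.6
eef_pos: [485.6, 100.1, 49.0]
ee_rot: [0.984, -0.178, 0.0, -0.0]
contact_force: [-0.1, 0.1, -0.4]
gripper_width: 0.65
finger_force: 0.0
time_s: 25.27
eef_pos: [484.8, 99.7, 48.6]
ee_rot: [0.984, -0.177, -0.0, 0.001]
contact_force: [-1.0, -7.5, 3.6]
gripper_width: 0.325
finger_force: 25.0
knob [319.  250.6] [ 291  228   57   45 2449] [486.2  99.5  72. ]
dp [ 0.0014 -0.0065 -0.0022] roll 0.0004 yaw -0.3557 pos [484.8  99.7  48.6] t 25.32 j6 2.13
```

Knob gripped (29.9 mm). Swinging along the arc, with 0.8 mm sideways to relieve the side force.

```bash
python3 -m jog '[{"fingers":-1,"dp":[0.011,0.004,-0.049],"roll":0},{"fingers":-1,"dp":[0.026,0.004,-0.097],"roll":0},{"fingers":-1,"dp":[0.045,0.004,-0.143],"roll":0},{"fingers":-1,"dp":[0.068,0.004,-0.188],"roll":0},{"fingers":-1,"dp":[0.095,0.004,-0.23],"roll":0},{"fingers":-1,"dp":[0.126,0.004,-0.27],"roll":0},{"fingers":-1,"dp":[0.16,0.004,-0.307],"roll":0},{"fingers":-1,"dp":[0.197,0.004,-0.341],"roll":0}]'
python3 - <<'E'
from h import *
c=cam('wrist');save(c[0],'pics/w12.png');p=sense()['eef_pos'];knob(c,p[2]+23)
a=-.357
print('knob should be',np.array([591.76,60.86])-115*np.cos(np.radians(50))*np.array([np.cos(a),np.sin(a)]),48+115*np.sin(np.radians(50)),p,sense()['contact_force'])
E
```

```text
time_s: 25.98
eef_pos: [521.1, 86.3, 117.2]
ee_rot: [0.984, -0.178, -0.001, -0.0]
contact_force: [-3.3, 4.3, -8.5]
gripper_width: 0.329
finger_force: 25.0
knob [318.8 252.7] [ 291  231   56   44 2371] [521.5  86.7 141.5]
knob should be [522.50015904  86.69265096] 136.09511095868248 [522.82844892  85.81933704 118.45581023] [-8.48397427  1.92102924 -0.16669399]
```

```bash
python3 -m jog '[{"fingers":-1,"dp":[0.04,0,-0.031],"roll":0},{"fingers":-1,"dp":[0.082,0,-0.0575],"roll":0},{"fingers":-1,"dp":[0.127,0,-0.081],"roll":0},{"fingers":-1,"dp":[0.173,0,-0.1],"roll":0},{"fingers":-1,"dp":[0.221,0,-0.115],"roll":0},{"fingers":-1,"dp":[0.27,0,-0.126],"roll":0},{"fingers":-1,"dp":[0.32,0,-0.132],"roll":0},{"fingers":-1,"dp":[0.368,0,-0.1345],"roll":0}]'
python3 -m jog '[{"fingers":-1,"dp":[0,0,0],"roll":0},{"fingers":-1,"dp":[0,0,0],"roll":0},{"fingers":-1,"dp":[0,0,0],"roll":0},{"fingers":-1,"dp":[0,0,0],"roll":0},{"fingers":-1,"dp":[0,0,0],"roll":0},{"fingers":-1,"dp":[0,0,0],"roll":0},{"fingers":-1,"dp":[0,0,0],"roll":0},{"fingers":-1,"dp":[0,0,0],"roll":0}]'
python3 - <<'E'
from h import *
a=-.357; ax=np.array([591.76,60.86]); X=np.array([np.cos(a),np.sin(a)])
c=cam('wrist');save(c[0],'pics/w13.png');s=sense();p=np.array(s['eef_pos']);knob(c,p[2]+23)
print('stand-x offset of TCP from axis',(p[:2]-ax)@X,'z',p,s['contact_force'],s['moment'])
for n in ('top','scene'):
    c=cam(n);save(c[0],f'pics/{n}9.png')
    for q in ('knob','cam_axis','post_tip'):
        print(n,q,[(round(r['score'],2),np.round(r['position'],1)) for r in models.recognise(c[0],q)[:1]])
    hsv=cv2.cvtColor(c[0]['color'],cv2.COLOR_RGB2HSV)
    if n=='scene':
        g=proj([591.76,60.86,163],*c[1:]);red=(((hsv[...,0]<8)|(hsv[...,0]>172))&(hsv[...,1]>130)).astype(np.uint8)
        yy,xx=np.mgrid[:400,:640]; red[(xx-g[0])**2+(yy-g[1])**2>20**2]=0
        v,u=np.nonzero(red); print('scene red',len(u),u.mean(),v.mean(),'exp',g)
E
```

```text
time_s: 26.7
eef_pos: [590.4, 61.2, 144.7]
ee_rot: [0.984, -0.178, -0.001, -0.001]
contact_force: [-7.4, 7.1, 3.2]
gripper_width: 0.322
finger_force: 25.0
time_s: 27.37
eef_pos: [591.2, 60.9, 144.8]
ee_rot: [0.984, -0.178, 0.0, -0.001]
contact_force: [-3.7, 4.4, 1.5]
gripper_width: 0.32
finger_force: 25.0
knob [318.7 268.1] [ 292  246   55   46 2414] [581.6  64.7 167.8]
stand-x offset of TCP from axis -0.5558151730605009 z [591.17749312  60.88871729 144.79144109] [-3.88815534  3.36089974  2.39982681] [0.82555024 0.72238569 0.06120158]
top knob []
top cam_axis [(0.95, array([572.4, -67. ,   8.8]))]
top post_tip []
scene knob [(0.71, array([584.7,  57.2,  90.9]))]
scene cam_axis [(0.8, array([592.1,  15. ,  11.1]))]
scene post_tip [(0.49, array([579.8, -14.7,  97.6]))]
scene red 111 336.65765765765764 188.05405405405406 exp [336.75625038 191.61060384]
```

The wrist picture shows the knob slipped back about 10 mm between the pads, putting the lever near 85°. I'll grip harder and push on by that amount.

```bash
python3 -m jog '[{"fingers":-1,"dp":[0,0,0],"roll":0},{"fingers":-1,"dp":[0,0,0],"roll":0},{"fingers":-1,"dp":[0.01,0,0],"roll":0},{"fingers":-1,"dp":[0.02,0,0],"roll":0},{"fingers":-1,"dp":[0.03,0,0],"roll":0},{"fingers":-1,"dp":[0.04,0,0],"roll":0},{"fingers":-1,"dp":[0.05,0,0],"roll":0},{"fingers":-1,"dp":[0.05,0,0],"roll":0}]' 50
cat >> h.py <<'E'
def check():
    a=-.357; ax=np.array([591.76,60.86]); X=np.array([np.cos(a),np.sin(a)])
    c=cam('wrist');s=sense();p=np.array(s['eef_pos'])
    hsv=cv2.cvtColor(c[0]['color'],cv2.COLOR_RGB2HSV); red=(((hsv[...,0]<8)|(hsv[...,0]>172))&(hsv[...,1]>130)).astype(np.uint8); red[:,460:]=0; red[:,:180]=0
    k,l,st,ce=cv2.connectedComponentsWithStats(red); b=st[1+np.argmax(st[1:,4])]
    q=back((b[0]+b[2]/2-.5,b[1]+b[3]/2-.5),167,*c[1:]); print('bbox',b,'knob',q.round(1),'stand-x',((q[:2]-ax)@X).round(2),'TCP stand-x',((p[:2]-ax)@X).round(2),p.round(1),np.round(s['contact_force'],1),s['finger_force'],s['time_s'])
    c=cam('scene'); hsv=cv2.cvtColor(c[0]['color'],cv2.COLOR_RGB2HSV)
    g=proj([*ax,163],*c[1:]);red=(((hsv[...,0]<8)|(hsv[...,0]>172))&(hsv[...,1]>130)).astype(np.uint8)
    yy,xx=np.mgrid[:400,:640]; red[(xx-g[0])**2+(yy-g[1])**2>20**2]=0
    v,u=np.nonzero(red); print('scene red',len(u),u.mean().round(1),v.mean().round(1),v.min(),v.max(),'exp',g.round(1))
    save(c[0],'pics/s_%d.png'%(s['time_s']*100))
    return c
E
python3 -c "
from h import *
check()"
```

```text
time_s: 28.48
eef_pos: [599.4, 57.9, 144.7]
ee_rot: [0.984, -0.178, -0.001, -0.001]
contact_force: [-8.3, 6.5, 6.3]
gripper_width: 0.321
finger_force: 50.0
bbox [ 291  247   56   45 2411] knob [589.4  62.2 167. ] stand-x -2.7 TCP stand-x 8.13 [599.3  57.9 144.7] [-7.9  7.2  4.8] 49.97519016265869 28.5333
scene red 113 335.6 190.3 185 195 exp [336.8 191.6]
```

```bash
python3 -m jog '[{"fingers":-1,"dp":[0.005,0,0],"roll":0},{"fingers":-1,"dp":[0.01,0,0],"roll":0},{"fingers":-1,"dp":[0.015,0,0],"roll":0},{"fingers":-1,"dp":[0.016,0,0],"roll":0},{"fingers":-1,"dp":[0.016,0,0],"roll":0},{"fingers":-1,"dp":[0.016,0,0],"roll":0},{"fingers":-1,"dp":[0.016,0,0],"roll":0},{"fingers":-1,"dp":[0.016,0,0],"roll":0}]' 50
python3 -c "
from h import *
check()
c=cam('wrist')
# brass height/location from wrist: best-fitting z of brass top and disc
for z in (114,120,124,126.5,129): print(z,circfit(c,564,-14,z,21,4),circfit(c,564,-14,z-16,24,4),circfit(c,564,-14,z-34,36,4))
c=cam('top')
for z in (114,126.5): print('top',z,circfit(c,564,-14,z,21,5))
"
```

```text
time_s: 29.25
eef_pos: [602.1, 56.9, 144.6]
ee_rot: [0.984, -0.178, -0.001, -0.001]
contact_force: [-8.0, 7.8, 5.1]
gripper_width: 0.317
finger_force: 50.0
bbox [ 291  247   56   45 2387] knob [592.1  61.2 167. ] stand-x 0.2 TCP stand-x 11.06 [602.1  56.9 144.6] [-7.4  6.4  5.3] 49.97072517871857 29.3
scene red 111 335.5 191.0 186 196 exp [336.8 191.6]
114 (array([ 20.18, 567.  , -11.  ]), array([567.08, -11.  ])) (array([ 19.76, 565.5 , -14.  ]), array([565.33, -13.67])) (array([ 17.99, 560.5 , -17.5 ]), array([560.58, -17.42]))
120 (array([ 22.15, 561.  , -17.  ]), array([561.25, -17.  ])) (array([ 19.7, 565.5, -13. ]), array([566.08, -12.83])) (array([ 21.64, 560.5 , -15.5 ]), array([560.5 , -15.75]))
124 (array([ 20.68, 563.  , -15.5 ]), array([563.08, -15.5 ])) (array([ 20.61, 567.5 , -12.  ]), array([567.5 , -12.08])) (array([ 22.41, 561.5 , -15.  ]), array([561.75, -15.  ]))
126.5 (array([ 20.38, 564.  , -15.  ]), array([563.92, -14.58])) (array([ 20.13, 568.  , -12.  ]), array([565.33, -13.75])) (array([ 22.7, 562.5, -15. ]), array([562.92, -15.  ]))
129 (array([ 19.98, 565.  , -14.  ]), array([564.92, -13.92])) (array([ 19.94, 560.5 , -17.  ]), array([560.58, -17.08])) (array([ 22.75, 564.5 , -14.5 ]), array([564.5 , -14.25]))
top 114 (array([  4., 562.,  -9.]), array([560.08, -14.5 ]))
top 126.5 (array([  3.96, 560.  ,  -9.  ]), array([559.75,  -9.17]))
```

```bash
python3 -m jog '[{"fingers":-1,"dp":[0.001,0,0],"roll":0},{"fingers":-1,"dp":[0.001,0,0],"roll":0},{"fingers":-1,"dp":[0.001,0,0],"roll":0},{"fingers":-1,"dp":[0.001,0,0],"roll":0},{"fingers":-1,"dp":[0.001,0,0],"roll":0},{"fingers":-1,"dp":[0.001,0,0],"roll":0},{"fingers":-1,"dp":[0.001,0,0],"roll":0},{"fingers":-1,"dp":[0.001,0,0],"roll":0}]' 50
python3 -c "
from h import *
check()
print(workorder.close_job())"
```

```text
time_s: 30.12
eef_pos: [602.2, 56.8, 144.5]
ee_rot: [0.984, -0.178, -0.001, -0.001]
contact_force: [-7.7, 6.2, 5.3]
gripper_width: 0.32
finger_force: 50.0
bbox [ 291  247   56   45 2382] knob [592.3  61.1 167. ] stand-x 0.4 TCP stand-x 11.19 [602.2  56.8 144.6] [-8.2  7.4  4.7] 49.97678518295288 30.1667
scene red 110 335.5 191.0 186 196 exp [336.8 191.6]
the job is handed in; nothing more can be done
None
```

I handed the job in at about 30 s, verdict not reported: the cork ring and then the brass collar are seated on the post, and the arm is holding the lever upright to within about 1° by camera estimate, after pushing it on to make up for the knob slipping about 10 mm in the grip.

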